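Close the cleaning port of a bench cake-batter depositor

TASK

Close the depositor's cleaning port: take the round steel cover by its knob from the parts tray, lay it on the grey seat plate and slide it about gently, by feel, until it drops fully home in the round recess, and let go. Then swing the hold-down bar with the red handle all the way across the cover to its stop. Do not press the cover hard on the machine, and leave everything else on the table where it is.

Things in the scene. Friction and masses are not known exactly. Their poses are not given: they have to be found in the camera images.
- depositor: bench depositor, a fixed steel housing with a deck 300 mm (x) by 460 mm (y), 120 mm above the table; origin: centre of its underside, on the table; x points away from its control panel (away from the robot), y to the robot's left, z up. A conical hopper 182 mm wide stands on the deck at x = 0, y = -125 mm; its top is 310 mm above the table
- port (a point): NOMINAL centre of the cleaning port, on the top face of the grey 150 mm square seat plate, 132 mm above the table; depositor x 0, y +110 mm. In the plate's middle is a round flat-floored recess, 83 mm across, 5 mm deep. Screws in slots fix the plate: the true recess lies up to 7 mm from this point along the depositor's x, and also along its y, unmeasured, to be found by feel
- cover: flat steel disc 80 mm across, 5 mm thick, lower edge bevelled 1 mm, with an upright black round knob 24 mm across in its middle, up to 36 mm above the disc's underside; 0.2 to 0.33 kg. Origin: centre of its underside, z up. It starts on the tray's floor, 3 mm above the table. On the seat plate the origin is 132 mm above the table; home in the recess 127 mm, its top flush
- cover_knob (a point): on the axis of the cover's knob, 26 mm above the disc's underside: a good height to grip (fingertips then clear the disc)
- bar (a joint): hold-down bar on an upright pivot, rad: 0 = open, pointing along the depositor's +x; it turns clockwise seen from above to 1.57 = at its stop, pointing along the depositor's -y, 2.5 mm above the seat plate, over the rim of the cover. Starts between 0 and 0.35, stays where left, takes 1 to 2 N at the handle. A cover lying on top of the plate blocks it
- bar_pivot (a point): on the bar's pivot axis, 98 mm from the port's nominal centre along the depositor's +y, 132 mm above the table. The bar reaches 73 mm from this axis, is 16 mm wide, and its upper face is 143 mm above the table
- bar_grip (a point): middle of the bar's red handle, an upright round pin 14 mm across that stands 143 to 183 mm above the table, 48 mm from the pivot axis; this point, 165 mm above the table, moves with the bar
- tray: parts tray, blue plastic, 310 mm (x) x 300 mm (y), rim 14 mm high, fixed; origin: centre of its underside. The cover, two nozzles and the spacer lie in it, one near each corner, about 65 mm from the middle in x and in y, any of them at any corner; a wing nut lies in the middle
- nozzle_a: bystander in the tray: steel cone nozzle 52 mm wide, 60 mm high, narrow tip; origin: centre of its underside
- nozzle_b: bystander in the tray: steel cone nozzle 52 mm wide, 60 mm high, wider tip; origin: centre of its underside
- spacer: bystander in the tray: white plastic ring 66 mm across, 12 mm high; origin: centre of its underside
- spatula: bystander: spatula lying beyond the tray; origin: in its middle, underside
- brush: bystander: brush lying left of the tray; origin: in its middle, underside
- nut: bystander in the tray's middle: brass wing nut 40 mm wide, 14 mm high; origin: centre of its underside
Not all that is in view belongs to the job. Leave any green look-alike of the cover alone.

How it is judged:
By the outcome, as a careful person would: the job done as asked, in the order asked, and still so for the second after the job is handed in, with the robot touching nothing.
It also fails if it takes over 72 s, if anything falls off the work surface, if the arm or the gripper's body presses on something with over 40 N, if the wrist force passes 120 N, or if a joint passes its speed limit or range.

ROBOT

A 7-joint arm with a two-finger parallel gripper is mounted at the origin on the work surface. World frame = base frame: x ahead of the robot, y to its left, z up, the work surface at z = 0. Lengths are in m, angles in degrees, forces in N, time in s.
With the tool pointing down it reaches from about 0.425 to 0.875 m from the base axis. Payload 4.7 kg.
Tool frame: the origin (TCP) lies at the very end of the fingers, on their centre line; the grasp point (between the pads) lies 19 mm behind it; x points along the fingers, z is the direction in which the jaws open and shut, and the axes are right-handed (so a half turn about x gives the same grasp; the last joint's range is limited). The gripper opens to 87 mm and grips with 3 to 60 N. Pads are 19 mm wide; open, the fingers measure 117 mm over their backs; the gripper's body (75 mm by 190 mm) begins 51 mm behind the grasp point.
Start: joints at [0.808, 18.392, -4.016, 83.108, 1.295, 78.541, -3.26], TCP at [0.65, -0, 0.223] pointing down, gripper open.
Joint ranges: [-163.93, 163.93], [-17.29, 119.83], [-79.2, 71.16], [3.27, 140.29], [-89.18, 269.18], [5.43, 117.66], [-154.24, 154.24]. Speed limits (degrees/s): [147.25, 147.25, 180, 180, 180, 180, 180].

INTERFACE

Orientations are given as [roll, pitch, yaw] about the fixed x, y, z axes, in that order (R = Rz(yaw) Ry(pitch) Rx(roll)).
In Python, from cell import env gives the robot as it stands. The module is installed in compiled form; this text tells all that it offers.
- The arm moves only by the tool drive_tool, never from a script. Its argument "increments" is a list of rows, each a list of 2 entries, a list of its own where there are three numbers: the shift along the tool's x, y, z scaled (see below), then the turn, a rotation vector about the tool's x, y, z scaled (see below). In form: [[[dx, dy, dz], [wx, wy, wz]], ...]. A call has 1 to 10 rows; each row shifts and turns the commanded pose from where the row before left it, along the tool's axes as they then stand; what a row does not reach is not made up. The controller multiplies each number of a shift by 0.04 m and each number of a turn by 120 degrees. A row lasts 1/10 s, in which the tool goes at most 50 mm and 8.59 degrees, less where a joint would pass 70% of its speed; a pose out of reach is approached as far as the arm can. A call with a number of a shift or a turn outside -1 to 1 is refused whole. A call with a gripper value outside its range is refused whole. "hand" is the gripper's target within -1 to 1 (fully open at 1, half-way at 0, shut at -1), set as the call begins (left out, the last holds). The fingers move at their own pace and stop on an object; "squeeze" is the grip in N (left out, the last holds). Time passes only in rows, so rows that do not move let the fingers close. It gives the time, the measured TCP pose, the force and the opening at its end, in the units of the state.
- env.get_obs(): the state, without advancing time (a new reading comes with each control period).
- env.read_camera(name): name is "scene" or "side" or "wrist"; returns a dict with "frame" (420x560x3 uint8, red, green, blue), "fx", "fy", "cx", "cy" (pixels), "distortion" ([k1, k2, p1, p2, k3] as OpenCV has them; the pictures are not rectified), "R" (3x3) and "t" (3): a world point X has camera coordinates R X + t. Camera axes: x right, y down, z forward; pixel columns grow to the right and rows downward; lengths in m; the calibration is good to about 2 mm. A picture is of the moment at which its call begins. There is no depth.
- env.sign_off(): hands the job in, once; it reports no verdict.
The state is a dict: "time_s": time; "qpos": joint angles; "joint_velocities": joint speeds; "effort": joint torques, N m; "tool_pos": TCP position; "tool_rot": TCP orientation; "force": force on the tool from outside, world axes, zero at the start; "wrist_torque": the same for the moment, N m; "grip_width": finger opening in m.
Only numpy, scipy, OpenCV 4.12 (cv2) and the standard library are available. Lean on these libraries where they do the work, as an engineer would, in place of code of your own. Each camera call takes 0.05 s, during which the arm holds its last target.

## Working session

There is one attempt and no reset: what is moved stays moved. The work goes in short steps, Python scripts to look and compute and a tool call to move; the robot and the scene stay as the last step left them, time stands still between calls to the robot, and variables do not carry over. Pictures are saved under pics/ and viewed, and the job is handed in when it is done.

Besides the shell and the picture viewer there is one more tool, called as name(argument=value, ...), one argument or row to a line, values as JSON. drive_tool: Moves the arm, as the interface text tells. Shifts and turns lie within -1 to 1; 1 stands for 0.04 m of shift or 120 degrees of turn. Its arguments: {"type":"object","properties":{"increments":{"type":"array"},"hand":{"type":"number"},"squeeze":{"type":"number"}},"required":["increments"]}

```bash
mkdir -p pics; python3 - <<'E'
from cell import env
import cv2
o=env.get_obs()
for k in o: print(k,o[k])
for n in ["scene","side","wrist"]:
    c=env.read_camera(n); cv2.imwrite(f"pics/{n}0.png",c["frame"][:,:,::-1]); print(n,c["fx"],c["cx"],c["cy"],c["distortion"],c["R"],c["t"])
E
```

```text
time_s 0.0
qpos [ 0.80577704 18.43883083 -4.01606281 83.17616541  1.29464247 78.54156097
 -3.26174991]
joint_velocities [-0.0059589  -0.09318284 -0.0129033   0.03169739  0.01217151 -0.05809921
  0.00519253]
effort [-2.58547143e-04 -4.91284704e+01 -4.03903294e-01 -3.12526345e+01
 -6.40594075e-02  4.37659642e-02  1.61017233e-04]
tool_pos [ 6.49429883e-01 -1.99653848e-05  2.21453123e-01]
tool_rot [-177.24237593   89.88854319 -177.23969242]
force [ 0.21299055 -0.64623057 -0.19694449]
wrist_torque [-0.01989995  0.01035523 -0.00528178]
grip_width 0.08701234978163669
scene 434.5680743403403 278.2451886768645 207.55009378957223 [-0.10768238  0.          0.          0.          0.        ] [[ 0.03853615  0.99917783 -0.01259475]
 [ 0.81220287 -0.03866227 -0.58209255]
 [-0.58210091  0.01220212 -0.81302499]] [-0.13518816 -0.40425167  1.76699037]
side 398.2681515968924 280.4317708804471 202.35457253972305 [0.02953053 0.         0.         0.         0.        ] [[-0.92910781 -0.36956193 -0.01351471]
 [-0.2346486   0.61738336 -0.7508514 ]
 [ 0.28582985 -0.69445069 -0.66033289]] [0.58250938 0.14620121 1.06644398]
wrist 370.0224381759534 282.5146106025259 212.5932497593721 [-0.01223477  0.          0.          0.          0.        ] [[ 9.99998560e-01 -7.00974510e-04 -1.54556816e-03]
 [-2.53926933e-04 -9.62260783e-01  2.72128868e-01]
 [-1.67799503e-03 -2.72128084e-01 -9.62259575e-01]] [-0.64870021 -0.03260046  0.38968658]
```

View pics/scene0.png

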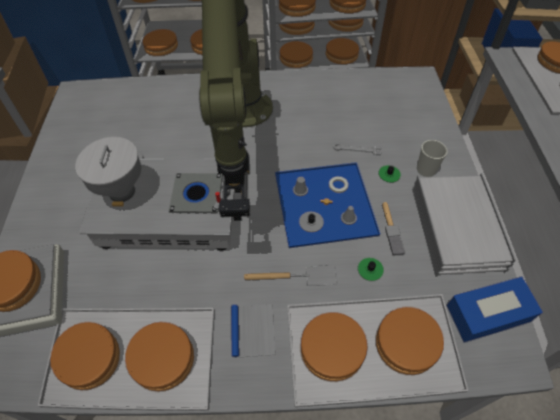

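View pics/side0.png

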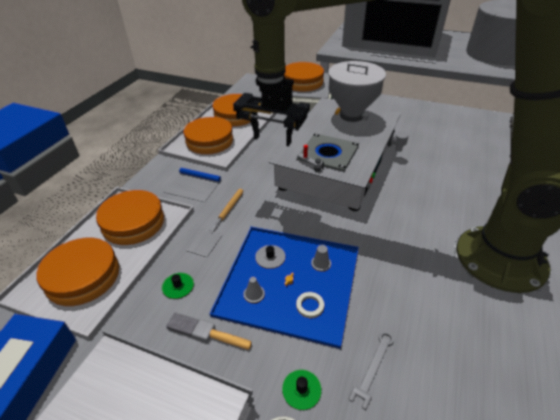

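View pics/wrist0.png

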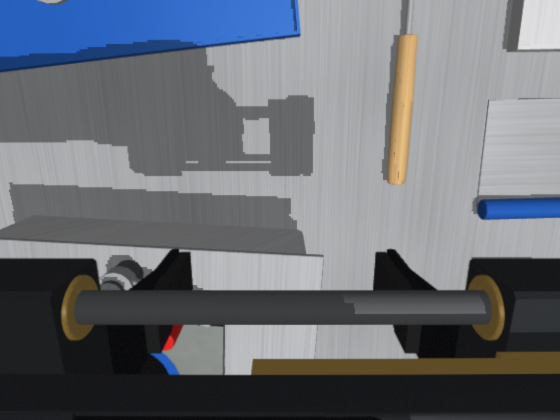

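The steel cover is in the tray, with its knob at about (312,217) in scene and (270,252) in side. The depositor's plate is around (197,193) in scene. I'll zoom in and measure.

```bash
cat > h.py <<'E'
import numpy as np, cv2
from cell import env
def ray(c,u,v):
    K=np.array([[c["fx"],0,c["cx"]],[0,c["fy"],c["cy"]],[0,0,1.]])
    p=cv2.undistortPoints(np.array([[[u,v]]],float),K,np.array(c["distortion"]))[0,0]
    R=np.array(c["R"]);t=np.array(c["t"])
    return -R.T@t, R.T@np.array([p[0],p[1],1.])
def onz(c,u,v,z):
    o,d=ray(c,u,v); return o+d*(z-o[2])/d[2]
def proj(c,X):
    K=np.array([[c["fx"],0,c["cx"]],[0,c["fy"],c["cy"]],[0,0,1.]])
    return cv2.projectPoints(np.atleast_2d(X).astype(float),cv2.Rodrigues(np.array(c["R"]))[0],np.array(c["t"]),K,np.array(c["distortion"]))[0][:,0]
def tri(cs,ps):
    A=np.zeros((3,3));b=np.zeros(3)
    for c,p in zip(cs,ps):
        o,d=ray(c,*p); d/=np.linalg.norm(d); M=np.eye(3)-np.outer(d,d); A+=M;b+=M@o
    return np.linalg.solve(A,b)
def crop(c,x0,y0,w,h,f,name):
    im=c["frame"][y0:y0+h,x0:x0+w,::-1]; im=cv2.resize(im,None,fx=f,fy=f,interpolation=cv2.INTER_CUBIC)
    cv2.imwrite("pics/"+name,im)
E
python3 - <<'E'
from h import *
c=env.read_camera("scene");crop(c,80,130,160,120,5,"s1.png");crop(c,260,150,130,100,6,"s2.png")
c=env.read_camera("side");crop(c,210,50,200,150,4,"d1.png");crop(c,210,220,160,120,5,"d2.png")
E
```

```text
(no output)
```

View pics/s1.png

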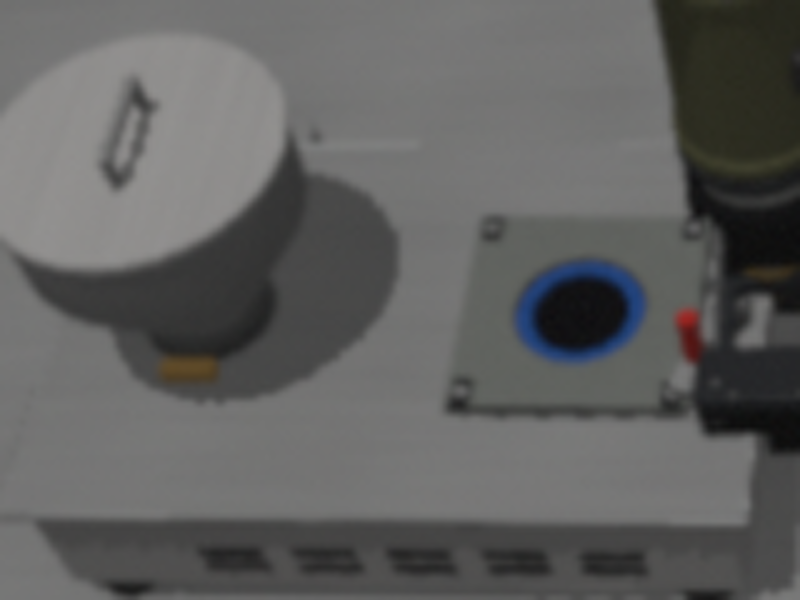

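View pics/s2.png

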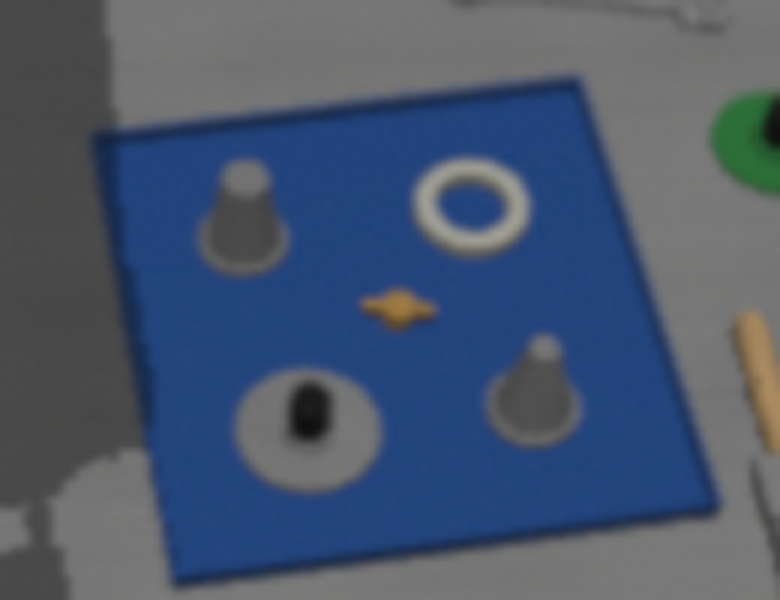

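View pics/d1.png

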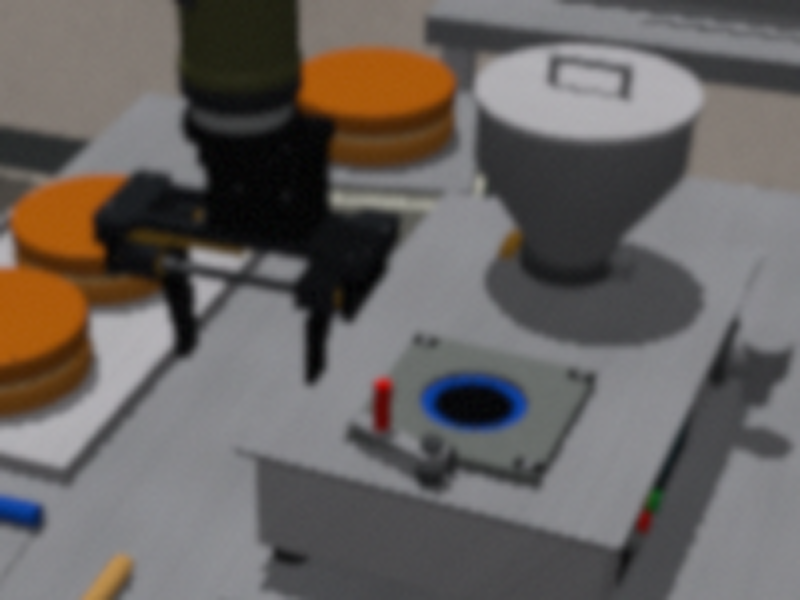

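View pics/d2.png

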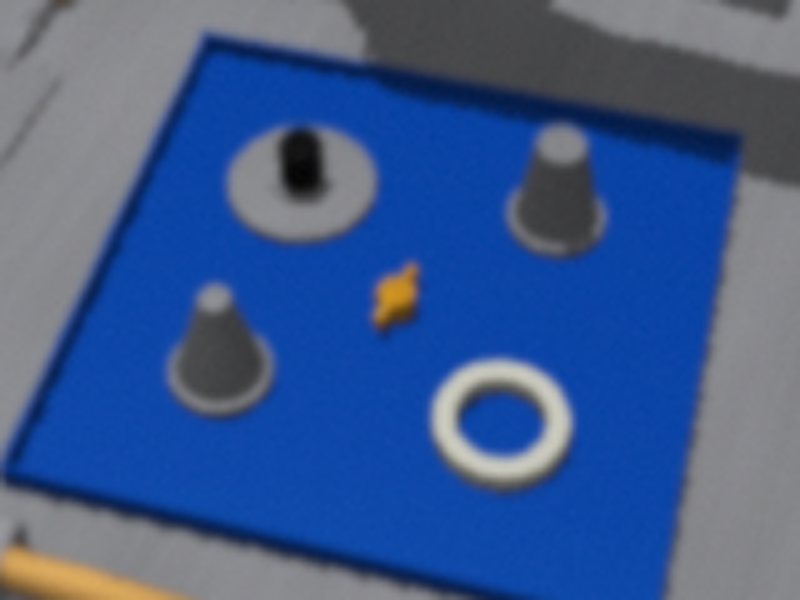

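Scene crop: the cover disc is centred at (309,430)/6, and the seat plate has a blue ring centred at (580,310)/5. Side crop: the disc is at (303,182)/5, the ring at (474,402)/4 and the red pin base at (383,428)/4. Now turning these into positions.

```bash
python3 - <<'E'
from h import *
S=env.read_camera("scene");D=env.read_camera("side")
# note resize: px = x0 + (u+.5)/f-.5
s1=lambda u,v:(80+(u+.5)/5-.5,130+(v+.5)/5-.5)
s2=lambda u,v:(260+(u+.5)/6-.5,150+(v+.5)/6-.5)
d1=lambda u,v:(210+(u+.5)/4-.5,50+(v+.5)/4-.5)
d2=lambda u,v:(210+(u+.5)/5-.5,220+(v+.5)/5-.5)
np.set_printoptions(precision=4,suppress=True)
print("cover",onz(S,*s2(309,430),.007),onz(D,*d2(303,182),.007))
for n,p in dict(L=(235,430),R=(382,430)).items(): print(n,onz(S,*s2(*p),.007))
print("knobtop",onz(S,*s2(311,390),.039),onz(D,*d2(302,136),.039))
print("ring S",[onz(S,*s1(*p),.132) for p in [(580,311),(515,311),(646,311),(580,259),(580,363)]])
print("ring D",[onz(D,*d1(*p),.132) for p in [(474,402),(421,402),(528,402)]])
print("plate S",[onz(S,*s1(*p),.132) for p in [(483,216),(447,408),(690,412)]])
print("plate D",[onz(D,*d1(*p),.132) for p in [(415,335),(595,375),(540,484)]])
print("deck S",[onz(S,*s1(*p),.12) for p in [(2,518),(748,524)]])
print("deck D",[onz(D,*d1(*p),.12) for p in [(240,450),(620,550),(762,258)]])
print("pin",tri([S,D],[s1(686,318),d1(383,382)]),onz(D,*d1(383,382),.183),onz(S,*s1(686,318),.183))
print("pivot D",onz(D,*d1(432,470),.145), onz(D,*d1(350,437),.143))
E
```

```text
cover [0.569  0.2219 0.007 ] [0.5685 0.2212 0.007 ]
L [0.567  0.1812 0.007 ]
R [0.5709 0.262  0.007 ]
knobtop [0.5643 0.2218 0.039 ] [0.5696 0.2173 0.039 ]
ring S [array([ 0.525 , -0.1417,  0.132 ]), array([ 0.5229, -0.1829,  0.132 ]), array([ 0.5271, -0.1002,  0.132 ]), array([ 0.483 , -0.1448,  0.132 ]), array([ 0.5655, -0.1388,  0.132 ])]
ring D [array([ 0.5221, -0.1376,  0.132 ]), array([ 0.5602, -0.1234,  0.132 ]), array([ 0.4835, -0.152 ,  0.132 ])]
plate S [array([ 0.4436, -0.2111,  0.132 ]), array([ 0.5956, -0.218 ,  0.132 ]), array([ 0.6055, -0.0692,  0.132 ])]
plate D [array([ 0.5947, -0.2139,  0.132 ]), array([ 0.4444, -0.2066,  0.132 ]), array([ 0.448 , -0.0536,  0.132 ])]
deck S [array([ 0.6559, -0.488 ,  0.12  ]), array([ 0.6792, -0.0335,  0.12  ])]
deck D [array([ 0.6729, -0.0316,  0.12  ]), array([ 0.3798, -0.0149,  0.12  ]), array([ 0.3544, -0.4591,  0.12  ])]
pin [ 0.5728 -0.0666  0.1821] [ 0.5725 -0.0652  0.183 ] [ 0.5734 -0.0666  0.183 ]
pivot D [ 0.5207 -0.0254  0.145 ] [ 0.5902 -0.0458  0.143 ]
```

```bash
cat >> h.py <<'E'
from scipy.spatial.transform import Rotation as Ro
np.set_printoptions(precision=4,suppress=True)
def plan(target,Rt=None,o=None):
    """increments total (scaled) from measured pose to target pos, in tool axes"""
    o=o or env.get_obs()
    R=Ro.from_euler('xyz',o["tool_rot"],degrees=True).as_matrix()
    d=R.T@(np.array(target)-o["tool_pos"])
    print("tool axes (cols)\n",R); print("shift total scaled",d/0.04)
    if Rt is not None:
        print("turn total scaled",Ro.from_matrix(R.T@Rt).as_rotvec(degrees=True)/120)
E
python3 - <<'E'
from h import *
R=np.array([[0,0,-1],[0,1,0],[1,0,0]]).astype(float)
o=env.get_obs();Rm=Ro.from_euler('xyz',o["tool_rot"],degrees=True).as_matrix();print(Rm)
plan([.524,-.195,.24],None)
E
```

```text
[[-0.0003 -0.0001  1.    ]
 [-0.0001  1.      0.0001]
 [-1.     -0.0001 -0.0003]]
tool axes (cols)
 [[-0.0003 -0.0001  1.    ]
 [-0.0001  1.      0.0001]
 [-1.     -0.0001 -0.0003]]
shift total scaled [-0.4399 -4.8746 -3.1481]
```

Tool x is world −z, tool y is world +y and tool z is world +x. I'll first take a look over the port with the wrist camera.

drive_tool(
  increments=[
    [[-0.4, -0.4, -0.4], [0, 0, 0]],
    [[0, -0.6, -0.4], [0, 0, 0]],
    [[0, -0.6, -0.4], [0, 0, 0]],
    [[0, -0.6, -0.4], [0, 0, 0]],
    [[0, -0.6, -0.4], [0, 0, 0]],
    [[0, -0.7, -0.4], [0, 0, 0]],
    [[0, -0.7, -0.4], [0, 0, 0]],
    [[0, -0.67, -0.35], [0, 0, 0]],
    [[0, 0, 0], [0, 0, 0]],
    [[0, 0, 0], [0, 0, 0]],
  ],
  hand=1,
)

```text
time_s: 1.35
tool_pos: [0.5238, -0.1953, 0.2388]
tool_rot: [23.6, 90.0, 23.5]
force: [0.7, 0.3, -0.1]
grip_width: 0.0871
```

```bash
python3 - <<'E'
from h import *
o=env.get_obs();print(o["tool_pos"],o["tool_rot"])
c=env.read_camera("wrist");cv2.imwrite("pics/w1.png",c["frame"][:,:,::-1])
for n in ("scene","side"):
    k=env.read_camera(n); cv2.imwrite(f"pics/{n}1.png",k["frame"][:,:,::-1])
np.save("w1.npy",c,allow_pickle=True)
E
```

```text
[ 0.5238 -0.1953  0.2388] [23.5752 89.9601 23.4754]
```

View pics/w1.png

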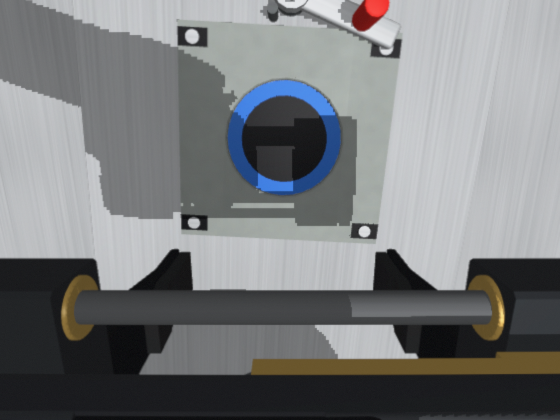

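The wrist view shows the plate, its blue recess centred near pixel (284,137) with a rim radius of about 57 px, the bar pivot near (292,2) and the red pin at (375,10). Fitting circles.

```bash
python3 - <<'E'
from h import *
c=np.load("w1.npy",allow_pickle=True).item()
f=c["frame"].astype(int)
m=((f[:,:,2]>f[:,:,0]*1.6)&(f[:,:,2]>50)).astype(np.uint8); m[250:]=0
cs,_=cv2.findContours(m,cv2.RETR_EXTERNAL,cv2.CHAIN_APPROX_NONE)
k=max(cs,key=cv2.contourArea);h=cv2.convexHull(k)[:,0].astype(float)
print(cv2.minEnclosingCircle(k),len(h))
from scipy.optimize import least_squares
for z in (.132,.127):
    P=np.array([onz(c,*p,z)[:2] for p in k[:,0].astype(float)])
    r=least_squares(lambda q:np.hypot(P[:,0]-q[0],P[:,1]-q[1])-q[2],[.52,-.14,.04],loss='soft_l1',f_scale=.0005)
    e=np.hypot(P[:,0]-r.x[0],P[:,1]-r.x[1])-r.x[2]
    print(z,r.x,"rms",e.std())
    for a in range(0,360,45):
        s=np.abs((np.degrees(np.arctan2(P[:,1]-r.x[1],P[:,0]-r.x[0]))-a+180)%360-180)<15
        print(a,e[s].mean().round(5),end=' ')
    print()
# plate corners
for p in [(178,20),(399,38),(377,243),(181,231)]: print("plate",onz(c,*p,.132))
print("pivot",onz(c,292,3,.150),onz(c,292,3,.143)); print("pin top",onz(c,377,3,.183), "pin base",onz(c,368,22,.143))
print("bar tip",onz(c,400,26,.143),onz(c,388,48,.143))
E
```

```text
((283.6963806152344, 137.07223510742188), 57.58893966674805) 47
0.132 [ 0.5245 -0.1425  0.0401] rms 0.0002047036818428231
0 -1e-05 45 4e-05 90 0.0 135 4e-05 180 -9e-05 225 0.00014 270 -7e-05 315 3e-05 
0.127 [ 0.5245 -0.1429  0.0408] rms 0.00020852220075133176
0 -1e-05 45 4e-05 90 0.0 135 4e-05 180 -9e-05 225 0.00014 270 -7e-05 315 3e-05 
plate [ 0.4549 -0.0648  0.132 ]
plate [ 0.6014 -0.076   0.132 ]
plate [ 0.5963 -0.2213  0.132 ]
plate [ 0.4459 -0.2112  0.132 ]
pivot [ 0.5296 -0.0594  0.15  ] [ 0.5297 -0.0577  0.143 ]
pin top [ 0.5736 -0.0675  0.183 ] pin base [ 0.5778 -0.0685  0.143 ]
bar tip [ 0.5983 -0.0708  0.143 ] [ 0.5916 -0.0838  0.143 ]
```

drive_tool(
  increments=[
    [[0, 0.5, 0.1], [0, 0, 0]],
    [[0, 0.96, 0.1], [0, 0, 0]],
    [[0, 0.96, 0.1], [0, 0, 0]],
    [[0, 0.96, 0.1], [0, 0, 0]],
    [[0, 0.96, 0.1], [0, 0, 0]],
    [[0.2, 0.96, 0.1], [0, 0, 0]],
    [[0.2, 0.96, 0.1], [0, 0, 0]],
    [[0.2, 0.96, 0.1], [0, 0, 0]],
    [[0.2, 0.96, 0.1], [0, 0, 0]],
    [[0.2, 0.9, 0.2], [0, 0, 0]],
  ],
)

```text
time_s: 2.5
tool_pos: [0.5673, 0.172, 0.1984]
tool_rot: [90.3, 90.0, 90.4]
force: [0.3, 0.3, 0.1]
grip_width: 0.0872
```

drive_tool(
  increments=[
    [[0, 0, 0], [0, 0, 0]],
    [[0, 0, 0], [0, 0, 0]],
  ],
  hand=0.3,
)

```text
time_s: 2.7
tool_pos: [0.5674, 0.1706, 0.198]
tool_rot: [-176.7, 89.9, -176.4]
force: [-0.4, -0.8, 0.6]
grip_width: 0.0778
```

```bash
python3 - <<'E'
from h import *
o=env.get_obs();print(o["tool_pos"],o["tool_rot"])
c=env.read_camera("wrist");cv2.imwrite("pics/w2.png",c["frame"][:,:,::-1])
np.save("w2.npy",c,allow_pickle=True)
E
```

```text
[0.5674 0.1706 0.198 ] [-176.6591   89.9341 -176.4139]
```

View pics/w2.png

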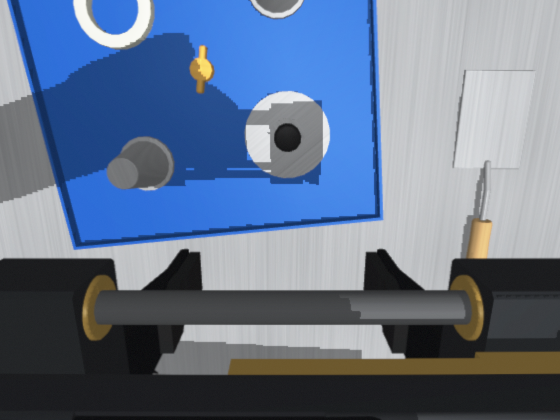

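The cover disc is centred at about (288,136) and the knob top at (287,138), with nothing obstructing the approach.

```bash
python3 - <<'E'
from h import *
c=np.load("w2.npy",allow_pickle=True).item()
f=c["frame"].astype(int)
m=((f[:,:,2]<f[:,:,0]*1.35)).astype(np.uint8); m[200:]=0;m[:,:230]=0;m[:,345:]=0;m[:75]=0
cs,_=cv2.findContours(m,cv2.RETR_EXTERNAL,cv2.CHAIN_APPROX_NONE)
k=max(cs,key=cv2.contourArea);h=cv2.convexHull(k)[:,0].astype(float)
from scipy.optimize import least_squares
P=np.array([onz(c,*p,.008)[:2] for p in h])
r=least_squares(lambda q:np.hypot(P[:,0]-q[0],P[:,1]-q[1])-q[2],[.56,.22,.04],loss='soft_l1',f_scale=.0005)
print(r.x,r.fun.std()); print("knob",onz(c,287,138,.039))
plan([r.x[0],r.x[1],.012])
E
```

```text
[0.5705 0.2203 0.0395] 0.0001480058991943709
knob [0.5704 0.2203 0.039 ]
tool axes (cols)
 [[-0.0004 -0.0015  1.    ]
 [-0.0006  1.      0.0015]
 [-1.     -0.0006 -0.0004]]
shift total scaled [4.6577 1.2908 0.0699]
```

drive_tool(
  increments=[
    [[0.4, 0.6, 0.07], [0, 0, 0]],
    [[0.5, 0.6, 0], [0, 0, 0]],
    [[0.8, 0.1, 0], [0, 0, 0]],
    [[0.8, 0, 0], [0, 0, 0]],
    [[0.8, 0, 0], [0, 0, 0]],
    [[0.5, 0, 0], [0, 0, 0]],
    [[0.4, 0, 0], [0, 0, 0]],
    [[0.2, 0, 0], [0, 0, 0]],
    [[0, 0, 0], [0, 0, 0]],
    [[0, 0, 0], [0, 0, 0]],
  ],
)

```text
time_s: 3.75
tool_pos: [0.5717, 0.2205, 0.0237]
tool_rot: [15.6, 89.9, 15.6]
force: [-0.5, 0.2, -0.3]
grip_width: 0.0567
```

```bash
python3 - <<'E'
from h import *
plan([.5705,.2205,.0115]);o=env.get_obs();print(o["tool_pos"],o["force"],o["grip_width"])
c=env.read_camera("wrist");cv2.imwrite("pics/w3.png",c["frame"][:,:,::-1])
E
```

```text
tool axes (cols)
 [[ 0.0018  0.0003  1.    ]
 [ 0.0005  1.     -0.0003]
 [-1.      0.0005  0.0018]]
shift total scaled [ 0.3042  0.001  -0.031 ]
[0.5717 0.2205 0.0237] [-0.507   0.2219 -0.2895] 0.0567466617722369
```

View pics/w3.png

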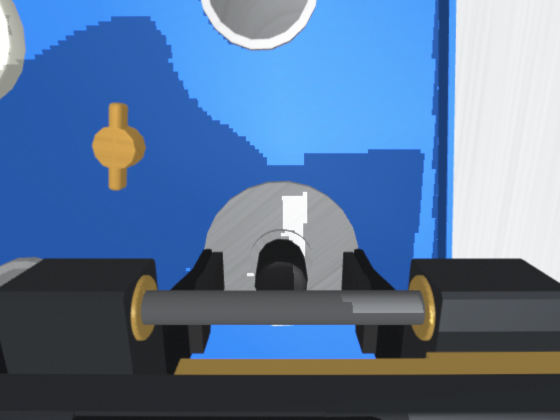

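The knob sits centred between the open jaws. Going down the last 12 mm and closing.

drive_tool(
  increments=[
    [[0.15, 0, -0.03], [0, 0, 0]],
    [[0.15, 0, 0], [0, 0, 0]],
    [[0, 0, 0], [0, 0, 0]],
  ],
)

```text
time_s: 4.1
tool_pos: [0.5689, 0.2201, 0.0097]
tool_rot: [-154.1, 89.9, -154.1]
force: [0.1, -0.3, -0.7]
grip_width: 0.0567
```

drive_tool(
  increments=[
    [[0, 0, 0], [0, 0, 0]],
    [[0, 0, 0], [0, 0, 0]],
    [[0, 0, 0], [0, 0, 0]],
    [[0, 0, 0], [0, 0, 0]],
    [[0, 0, 0], [0, 0, 0]],
    [[0, 0, 0], [0, 0, 0]],
  ],
  hand=-1,
  squeeze=25,
)

```text
time_s: 4.7
tool_pos: [0.5699, 0.2204, 0.0107]
tool_rot: [9.7, 90.0, 9.7]
force: [0.6, 0.1, 0.4]
grip_width: 0.0232
```

drive_tool(
  increments=[
    [[-0.3, 0, 0], [0, 0, 0]],
    [[-0.6, 0, 0], [0, 0, 0]],
    [[-0.9, 0, 0], [0, 0, 0]],
    [[-0.9, 0, 0], [0, 0, 0]],
    [[-0.9, 0, 0], [0, 0, 0]],
    [[-0.9, 0, 0], [0, 0, 0]],
    [[-0.5, 0, 0], [0, 0, 0]],
    [[0, 0, 0], [0, 0, 0]],
    [[0, 0, 0], [0, 0, 0]],
  ],
)

```text
time_s: 5.6
tool_pos: [0.5691, 0.2202, 0.2101]
tool_rot: [-145.6, 90.0, -145.6]
force: [-0.4, 0.2, -3.2]
grip_width: 0.0229
```

```bash
python3 - <<'E'
from h import *
o=env.get_obs();print(o["tool_pos"],o["tool_rot"],o["force"],o["grip_width"])
c=env.read_camera("wrist");cv2.imwrite("pics/w4.png",c["frame"][:,:,::-1])
np.save("w4.npy",c,allow_pickle=True)
for i in range(4): o=env.get_obs();print(o["time_s"],o["tool_pos"],o["force"]);env.read_camera("scene")
E
```

```text
[0.5691 0.2202 0.2101] [-145.6363   89.96   -145.6299] [-0.3812  0.2047 -3.1909] 0.022861496801124367
5.65 [0.5686 0.2199 0.209 ] [ 0.079  -0.7111 -2.2956]
5.7 [0.5684 0.2198 0.2084] [ 0.3954  0.378  -3.5213]
5.75 [0.5684 0.2198 0.2083] [ 0.0942 -0.2381 -2.5086]
5.8 [0.5686 0.2199 0.2084] [-0.1927  0.4867 -2.2446]
```

View pics/w4.png

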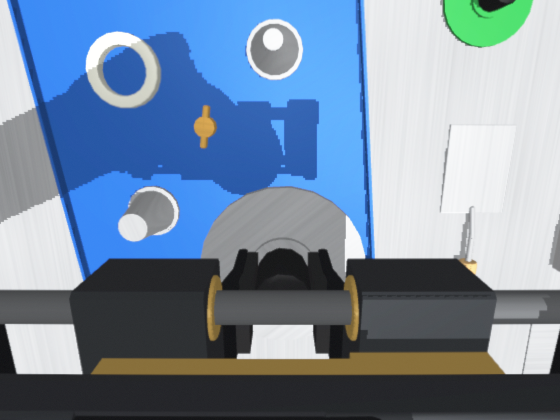

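The cover is held level. I'll fit the visible disc arc to get its offset from the TCP as the wrist camera sees it.

```bash
python3 - <<'E'
from h import *
from scipy.optimize import least_squares
c=np.load("w4.npy",allow_pickle=True).item()
f=c["frame"]; g=cv2.cvtColor(f,cv2.COLOR_RGB2GRAY)
# arc edges: search radially outwards from (283,270)
pts=[]
fi=f.astype(int)
for a in np.radians(np.arange(200,341,2)):
    for r in np.arange(95,60,-.5):
        u,v=283+r*np.cos(a),268+r*np.sin(a)
        p=fi[int(round(v)),int(round(u))]
        if p[2]<1.2*p[0] and v<258 and 200<u<345: pts.append((u,v));break
pts=np.array(pts)
zt=.2098-.0027
P=np.array([onz(c,*p,zt)[:2] for p in pts])
for fix in (None,.040):
    fn=(lambda q:np.hypot(P[:,0]-q[0],P[:,1]-q[1])-q[2]) if fix is None else (lambda q:np.hypot(P[:,0]-q[0],P[:,1]-q[1])-fix)
    r=least_squares(fn,[.57,.22,.04],loss='soft_l1',f_scale=.0005);print(len(pts),r.x,r.fun.std())
o=c;print(pts[:3],pts[-3:])
E
```

```text
71 [0.5675 0.2245 0.0359] 0.0011947158859592836
71 [0.5683 0.2197 0.04  ] 0.0019863550209616304
[[205.0055 239.6123]
 [206.5073 237.095 ]
 [207.6325 234.4442]] [[344.6643 240.5453]
 [344.6577 243.0887]
 [344.5499 245.5977]]
```

```bash
python3 - <<'E'
from h import *
from scipy.optimize import least_squares
c=np.load("w4.npy",allow_pickle=True).item()
fi=c["frame"].astype(int)
pts=[]
for a in np.radians(np.arange(195,341,2)):
    for r in np.arange(95,60,-.25):
        u,v=283+r*np.cos(a),268+r*np.sin(a)
        p=fi[int(round(v)),int(round(u))]
        if p[2]<1.2*p[0] and v<256 and 195<u<363: pts.append((u,v));break
pts=np.array(pts)
P=np.array([onz(c,*p,.2098-.0027)[:2] for p in pts])
for fix in (None,.040,.0397):
    fn=lambda q:np.hypot(P[:,0]-q[0],P[:,1]-q[1])-(q[2] if fix is None else fix)
    r=least_squares(fn,[.57,.22,.04],loss='soft_l1',f_scale=.0003);print(len(pts),r.x,np.median(abs(r.fun)))
print((r.fun*1e3).round(1))
E
```

```text
73 [0.5686 0.2214 0.0387] 0.00014968506786636193
73 [0.5687 0.2199 0.04  ] 0.0003141733044114206
73 [0.5687 0.2202 0.04  ] 0.0002738584392515467
[-0.6 -0.3 -0.3 -0.3 -0.3 -0.8 -0.6 -0.4 -0.5 -0.3 -0.3 -0.  -0.2 -0.2
 -0.2 -0.2  0.   0.1  0.1 -0.   0.  -0.3  0.  -0.2  0.4  0.2  0.2  0.2
  0.2  0.4  0.5  0.4  0.5  0.3  0.1 -0.  -0.1  0.3  0.3  0.3  0.4  0.1
  0.3 -0.   0.3  0.1 -0.   0.3  0.3  0.4  0.1 -0.1 -0.1 -0.3 -0.1  0.2
  0.  -0.2 -0.3 -0.5 -0.5 -0.6 -0.5  0.  -0.2 -0.3 -0.6 -0.4 -0.7 -0.3
 -0.5 -0.  -0.4]
```

The disc is centred on the TCP to within 0.5 mm. The target TCP over the recess is (0.5245, −0.1425). Traversing above the pin.

drive_tool(
  increments=[
    [[-0.3, -0.4, 0], [0, 0, 0]],
    [[0, -0.9, -0.1], [0, 0, 0]],
    [[0, -1, -0.13], [0, 0, 0]],
    [[0, -1, -0.13], [0, 0, 0]],
    [[0, -1, -0.13], [0, 0, 0]],
    [[0, -1, -0.13], [0, 0, 0]],
    [[0, -1, -0.13], [0, 0, 0]],
    [[0, -1, -0.13], [0, 0, 0]],
    [[0, -1, -0.12], [0, 0, 0]],
    [[0, -0.77, -0.11], [0, 0, 0]],
  ],
)

```text
time_s: 6.85
tool_pos: [0.5239, -0.1469, 0.2235]
tool_rot: [-69.7, 89.9, -69.9]
force: [0.7, -0.8, -2.5]
grip_width: 0.0233
```

drive_tool(
  increments=[
    [[0.6, 0, 0], [0, 0, 0]],
    [[0.6, 0, 0], [0, 0, 0]],
    [[0, 0, 0], [0, 0, 0]],
    [[0, 0, 0], [0, 0, 0]],
    [[0, 0, 0], [0, 0, 0]],
  ],
)

```text
time_s: 7.35
tool_pos: [0.5261, -0.1428, 0.1764]
tool_rot: [-14.9, 89.8, -14.8]
force: [-0.1, 1.3, -2.0]
grip_width: 0.0234
```

```bash
python3 - <<'E'
from h import *
plan([.5247,-.1425,.1397],np.array([[0,0,1.],[0,1,0],[-1,0,0]]));o=env.get_obs();print(o["tool_pos"],o["force"],o["wrist_torque"])
c=env.read_camera("side");crop(c,210,50,200,150,4,"d5.png")
E
```

```text
tool axes (cols)
 [[ 0.0027 -0.0002  1.    ]
 [-0.0007  1.      0.0002]
 [-1.     -0.0007  0.0027]]
shift total scaled [ 0.9183  0.0087 -0.0387]
turn total scaled [0.0001 0.0013 0.0003]
[ 0.5261 -0.1428  0.1764] [-0.1441  1.2932 -1.9629] [ 0.0233  0.0013 -0.0126]
```

View pics/d5.png

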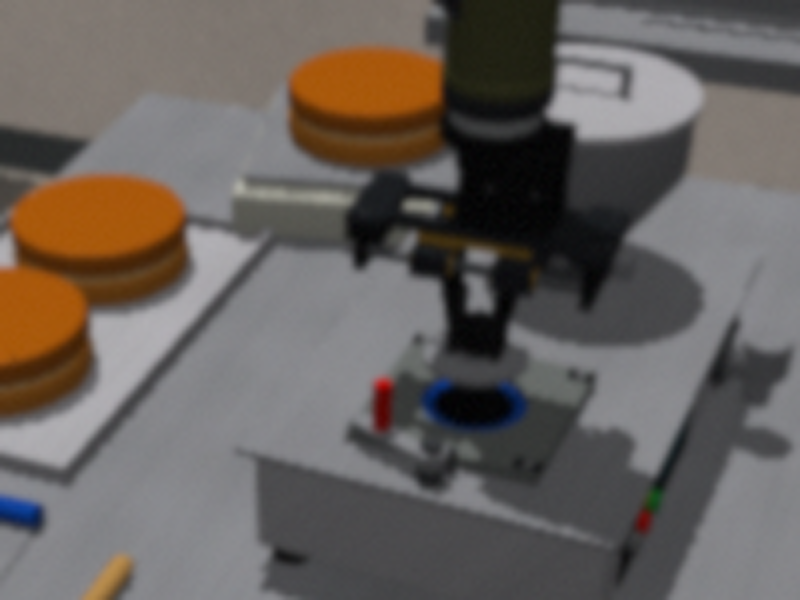

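drive_tool(
  increments=[
    [[0.35, 0, 0], [0, 0, 0]],
    [[0.3, 0, -0.02], [0, 0, 0]],
    [[0.05, 0, 0], [0, 0, 0]],
    [[0, 0, 0], [0, 0, 0]],
    [[0, 0, 0], [0, 0, 0]],
    [[0, 0, 0], [0, 0, 0]],
    [[0, 0, 0], [0, 0, 0]],
  ],
)

```text
time_s: 8.1
tool_pos: [0.5248, -0.1425, 0.147]
tool_rot: [-14.0, 89.9, -14.0]
force: [0.0, 0.2, -2.4]
grip_width: 0.0232
```

```bash
cat > st.py <<'E'
from h import *
import sys
for i in range(int(sys.argv[1]) if len(sys.argv)>1 else 4):
    o=env.get_obs();print(round(o["time_s"],2),o["tool_pos"],o["force"],o["wrist_torque"],round(o["grip_width"],4));env.read_camera("scene")
E
python3 st.py
```

```text
8.1 [ 0.5248 -0.1425  0.147 ] [ 0.035   0.2238 -2.4384] [-0.0051  0.0686 -0.0369] 0.0232
8.15 [ 0.5247 -0.1425  0.147 ] [ 0.0253 -0.6901 -1.8549] [-0.0059 -0.0445  0.0074] 0.0235
8.2 [ 0.5246 -0.1425  0.1469] [ 0.2582 -0.1801 -1.8582] [ 0.0262  0.0377 -0.0902] 0.0234
8.25 [ 0.5246 -0.1424  0.1468] [-0.0303 -0.6909 -2.4779] [ 0.0094  0.0069 -0.0131] 0.0234
```

drive_tool(
  increments=[
    [[0.025, 0, 0], [0, 0, 0]],
    [[0.025, 0, 0], [0, 0, 0]],
    [[0.025, 0, 0], [0, 0, 0]],
    [[0.025, 0, 0], [0, 0, 0]],
    [[0.02, 0, 0], [0, 0, 0]],
    [[0.02, 0, 0], [0, 0, 0]],
    [[0, 0, 0], [0, 0, 0]],
    [[0, 0, 0], [0, 0, 0]],
  ],
)

```text
time_s: 9.1
tool_pos: [0.5244, -0.1424, 0.141]
tool_rot: [-19.7, 90.0, -19.7]
force: [0.2, -0.4, -2.0]
grip_width: 0.0233
```

drive_tool(
  increments=[
    [[0.0125, 0, 0], [0, 0, 0]],
    [[0.0125, 0, 0], [0, 0, 0]],
    [[0, 0, 0], [0, 0, 0]],
  ],
)

```text
time_s: 9.4
tool_pos: [0.5244, -0.1424, 0.1399]
tool_rot: [-131.5, 90.0, -131.5]
force: [-1.1, 0.4, -2.9]
grip_width: 0.0236
```

drive_tool(
  increments=[
    [[0.0125, 0, 0], [0, 0, 0]],
    [[0.0125, 0, 0], [0, 0, 0]],
    [[0, 0, 0], [0, 0, 0]],
  ],
)

```text
time_s: 9.7
tool_pos: [0.5244, -0.1424, 0.1389]
tool_rot: [170.5, 90.0, 170.5]
force: [0.1, -0.0, -2.0]
grip_width: 0.0237
```

drive_tool(
  increments=[
    [[0.0125, 0, 0], [0, 0, 0]],
    [[0.0125, 0, 0], [0, 0, 0]],
    [[0, 0, 0], [0, 0, 0]],
  ],
)

```text
time_s: 10.0
tool_pos: [0.5244, -0.1424, 0.1379]
tool_rot: [170.5, 90.0, 170.5]
force: [-0.7, 0.9, -2.2]
grip_width: 0.0234
```

drive_tool(
  increments=[
    [[0.0125, 0, 0], [0, 0, 0]],
    [[0.0125, 0, 0], [0, 0, 0]],
    [[0, 0, 0], [0, 0, 0]],
  ],
)

```text
time_s: 10.3
tool_pos: [0.5244, -0.1424, 0.1369]
tool_rot: [162.9, 90.0, 162.9]
force: [0.2, -0.1, -3.7]
grip_width: 0.0228
```

Still no contact at 3 mm below plate height, so it seems to be going into the recess. Continuing gently to the floor (expected TCP about 0.1347).

drive_tool(
  increments=[
    [[0.0125, 0, 0], [0, 0, 0]],
    [[0.0125, 0, 0], [0, 0, 0]],
    [[0, 0, 0], [0, 0, 0]],
  ],
)

```text
time_s: 10.6
tool_pos: [0.5244, -0.1424, 0.1359]
tool_rot: [177.3, 90.0, 177.3]
force: [0.8, 0.5, -2.1]
grip_width: 0.0236
```

drive_tool(
  increments=[
    [[0.0125, 0, 0], [0, 0, 0]],
    [[0, 0, 0], [0, 0, 0]],
    [[0, 0, 0], [0, 0, 0]],
  ],
)

```text
time_s: 10.9
tool_pos: [0.5244, -0.1424, 0.1355]
tool_rot: [-67.9, 90.0, -67.9]
force: [0.1, 0.3, -2.8]
grip_width: 0.0232
```

drive_tool(
  increments=[
    [[0.0125, 0, 0], [0, 0, 0]],
    [[0, 0, 0], [0, 0, 0]],
    [[0, 0, 0], [0, 0, 0]],
  ],
)

```text
time_s: 11.2
tool_pos: [0.5244, -0.1424, 0.135]
tool_rot: [-72.8, 90.0, -72.8]
force: [-0.0, -0.7, -2.2]
grip_width: 0.0236
```

```bash
python3 st.py 5
```

```text
11.2 [ 0.5244 -0.1424  0.135 ] [-0.045  -0.7156 -2.2306] [ 0.0765  0.0309 -0.0041] 0.0236
11.25 [ 0.5244 -0.1424  0.135 ] [ 0.4601  0.115  -2.7647] [-0.023   0.0178  0.0289] 0.0233
11.3 [ 0.5244 -0.1424  0.135 ] [ 0.3929 -1.5009 -2.6039] [ 0.0564  0.0215 -0.0021] 0.0236
11.35 [ 0.5244 -0.1424  0.135 ] [ 0.0669  0.6848 -2.645 ] [-0.0135 -0.0138  0.0352] 0.0232
11.4 [ 0.5244 -0.1424  0.135 ] [ 0.9539 -0.8294 -3.2309] [-0.0058  0.0792  0.0143] 0.0238
```

drive_tool(
  increments=[
    [[0.0125, 0, 0], [0, 0, 0]],
    [[0, 0, 0], [0, 0, 0]],
    [[0, 0, 0], [0, 0, 0]],
  ],
)

```text
time_s: 11.75
tool_pos: [0.5245, -0.1425, 0.1346]
tool_rot: [-11.2, 90.0, -11.2]
force: [0.4, -0.5, -0.5]
grip_width: 0.023
```

drive_tool(
  increments=[
    [[0.0125, 0, 0], [0, 0, 0]],
    [[0, 0, 0], [0, 0, 0]],
    [[0, 0, 0], [0, 0, 0]],
  ],
)

```text
time_s: 12.05
tool_pos: [0.5245, -0.1425, 0.1346]
tool_rot: [-13.7, 90.0, -13.7]
force: [-3.1, 0.4, 5.4]
grip_width: 0.0236
```

```bash
python3 st.py 3
```

```text
12.05 [ 0.5245 -0.1425  0.1346] [-3.125   0.4086  5.3505] [ 0.1203  0.5027 -0.0976] 0.0236
12.1 [ 0.5245 -0.1425  0.1346] [-2.5383  1.6061  4.9798] [0.1498 0.6368 0.0464] 0.0232
12.15 [ 0.5245 -0.1425  0.1346] [-2.9828  0.7625  5.1563] [ 0.1567  0.6832 -0.004 ] 0.0234
```

Floor contact came at TCP z 0.1346, which puts the underside at about 127 mm, i.e. home. I'll ease the load, then release.

drive_tool(
  increments=[
    [[-0.012, 0, 0], [0, 0, 0]],
    [[0, 0, 0], [0, 0, 0]],
    [[0, 0, 0], [0, 0, 0]],
  ],
)

```text
time_s: 12.5
tool_pos: [0.5245, -0.1425, 0.1346]
tool_rot: [-18.3, 90.0, -18.3]
force: [-1.4, 0.6, 3.7]
grip_width: 0.0234
```

drive_tool(
  increments=[
    [[0, 0, 0], [0, 0, 0]],
    [[0, 0, 0], [0, 0, 0]],
    [[0, 0, 0], [0, 0, 0]],
  ],
  hand=-0.1,
)

```text
time_s: 12.8
tool_pos: [0.5245, -0.1425, 0.1341]
tool_rot: [-50.2, 90.0, -50.2]
force: [-0.2, -0.4, 0.9]
grip_width: 0.0366
```

drive_tool(
  increments=[
    [[-0.2, 0, 0], [0, 0, 0]],
    [[-0.4, 0, 0], [0, 0, 0]],
    [[-0.7, 0, 0], [0, 0, 0]],
    [[-0.7, 0, 0], [0, 0, 0]],
    [[-0.4, 0, 0], [0, 0, 0]],
    [[0, -0.5, 0], [0, 0, 0]],
    [[0, -0.5, 0], [0, 0, 0]],
    [[0, -0.25, 0], [0, 0, 0]],
    [[0, 0, 0], [0, 0, 0]],
    [[0, 0, 0], [0, 0, 0]],
  ],
)

```text
time_s: 13.8
tool_pos: [0.5245, -0.1915, 0.2304]
tool_rot: [100.0, 89.9, 100.0]
force: [-0.5, 0.0, 1.0]
grip_width: 0.039
```

```bash
python3 - <<'E'
from h import *
o=env.get_obs();print(o["tool_pos"],o["force"],o["grip_width"],o["time_s"])
c=env.read_camera("wrist");cv2.imwrite("pics/w6.png",c["frame"][:,:,::-1]);np.save("w6.npy",c,allow_pickle=True)
c=env.read_camera("side");crop(c,240,80,160,120,5,"d6.png")
E
```

```text
[ 0.5245 -0.1915  0.2304] [-0.5315  0.0286  1.0068] 0.03903253055460165 13.8
```

View pics/w6.png

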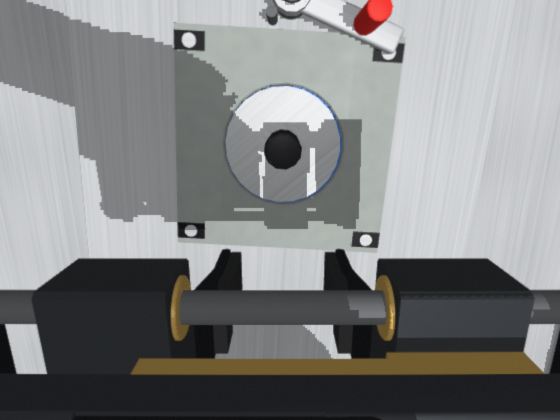

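View pics/d6.png

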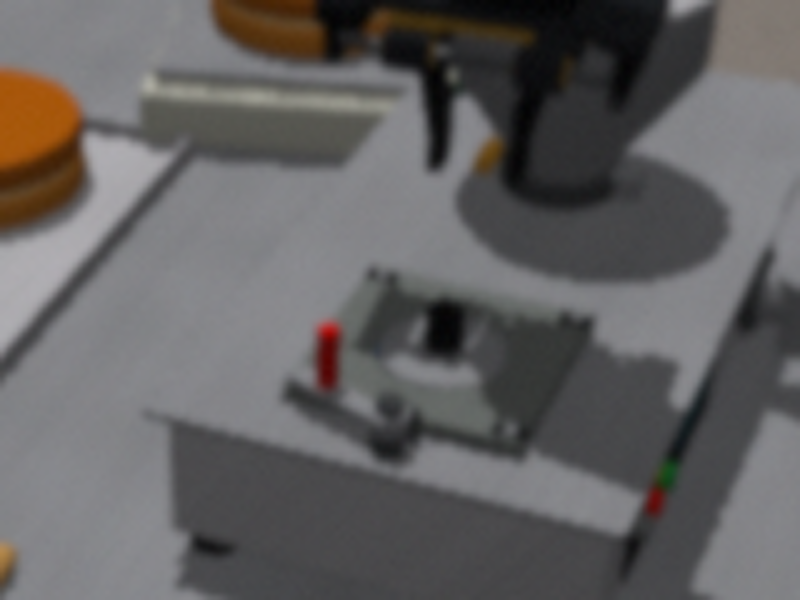

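The cover lies flush, with a thin blue gap all round. The pin is still at about (0.573,−0.067). I'll hover over the pin and turn the jaws tangential to the bar (about +67.5° about the vertical).

drive_tool(
  increments=[
    [[-0.4, 0.5, 0.2], [0, 0, 0]],
    [[0, 0.8, 0.3], [0, 0, 0]],
    [[0, 0.8, 0.3], [0, 0, 0]],
    [[0, 0.7, 0.3], [0, 0, 0]],
    [[0, 0.31, 0.12], [0, 0, 0]],
    [[0, 0, 0], [-0.07, 0, 0]],
    [[0, 0, 0], [-0.07, 0, 0]],
    [[0, 0, 0], [-0.07, 0, 0]],
    [[0, 0, 0], [-0.07, 0, 0]],
    [[0, 0, 0], [-0.07, 0, 0]],
  ],
)

```text
time_s: 14.9
tool_pos: [0.5729, -0.0686, 0.2464]
tool_rot: [-168.8, 90.0, -126.5]
force: [-0.7, 0.2, -0.0]
grip_width: 0.039
```

drive_tool(
  increments=[
    [[0, 0, 0], [-0.07, 0, 0]],
    [[0, 0, 0], [-0.07, 0, 0]],
    [[0, 0, 0], [-0.07, 0, 0]],
    [[0, 0, 0], [0, 0, 0]],
    [[0, 0, 0], [0, 0, 0]],
  ],
)

```text
time_s: 15.4
tool_pos: [0.573, -0.0685, 0.2464]
tool_rot: [167.5, 90.0, -125.5]
force: [0.2, 0.3, -0.5]
grip_width: 0.0392
```

```bash
python3 - <<'E'
from h import *
a=np.radians(67.5);Rt=Ro.from_euler('z',a).as_matrix()@np.array([[0,0,1.],[0,1,0],[-1,0,0]])
plan([.573,-.067,.153],Rt)
o=env.get_obs();print(o["tool_pos"],o["force"],o["grip_width"],o["time_s"],o["qpos"])
c=env.read_camera("wrist");cv2.imwrite("pics/w7.png",c["frame"][:,:,::-1]);np.save("w7.npy",c,allow_pickle=True)
E
```

```text
tool axes (cols)
 [[-0.0002 -0.9203  0.3911]
 [-0.0003  0.3911  0.9203]
 [-1.      0.0001 -0.0003]]
shift total scaled [2.3352 0.0141 0.0343]
turn total scaled [-0.0044 -0.0002 -0.    ]
[ 0.573  -0.0685  0.2464] [ 0.1647  0.2566 -0.5077] 0.03920083209039615 15.4 [10.8321  9.1931 -7.5087 91.6671  1.2348 79.2303 70.1631]
```

View pics/w7.png

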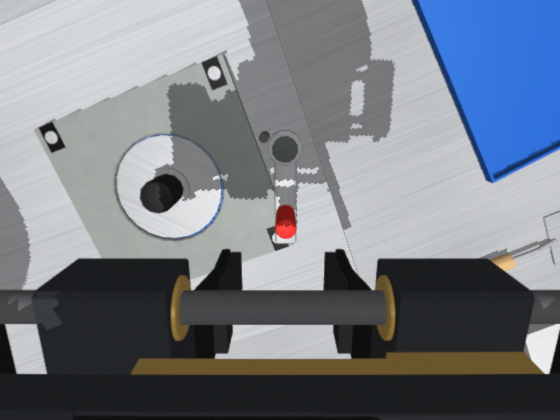

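In this view the pivot cap is at (285,149), the pin top at (286,229), and the bar runs straight along the image's vertical, so the jaws are tangential.

```bash
python3 - <<'E'
from h import *
c=np.load("w7.npy",allow_pickle=True).item()
for z in (.145,.15,.155): print("pivot",z,onz(c,285,149,z))
p=onz(c,286,229,.183);print("pin",p)
q=onz(c,285,149,.15);print(np.linalg.norm((p-q)[:2]),np.degrees(np.arctan2(*(p-q)[[1,0]])))
plan([p[0],p[1],.153])
E
```

```text
pivot 0.145 [ 0.5303 -0.0488  0.145 ]
pivot 0.15 [ 0.5298 -0.0486  0.15  ]
pivot 0.155 [ 0.5293 -0.0485  0.155 ]
pin [ 0.5734 -0.0666  0.183 ]
0.04720002916544909 -22.431597526092283
tool axes (cols)
 [[-0.0001 -0.9206  0.3906]
 [-0.0002  0.3906  0.9206]
 [-1.      0.     -0.0002]]
shift total scaled [2.3357 0.0087 0.0427]
```

drive_tool(
  increments=[
    [[0.3, 0, 0.04], [0, 0, 0]],
    [[0.5, 0, 0], [0, 0, 0]],
    [[0.6, 0, 0], [0, 0, 0]],
    [[0.5, 0, 0], [0, 0, 0]],
    [[0.3, 0, 0], [0, 0, 0]],
    [[0.1, 0, 0], [0, 0, 0]],
    [[0, 0, 0], [0, 0, 0]],
    [[0, 0, 0], [0, 0, 0]],
    [[0, 0, 0], [0, 0, 0]],
  ],
)

```text
time_s: 16.35
tool_pos: [0.5746, -0.0666, 0.1556]
tool_rot: [-73.5, 89.9, -6.3]
force: [-0.2, -0.5, 0.3]
grip_width: 0.0394
```

drive_tool(
  increments=[
    [[0, 0, 0], [0, 0, 0]],
    [[0, 0, 0], [0, 0, 0]],
    [[0, 0, 0], [0, 0, 0]],
    [[0, 0, 0], [0, 0, 0]],
  ],
  hand=-0.56,
  squeeze=5,
)

```text
time_s: 16.75
tool_pos: [0.5739, -0.0666, 0.1545]
tool_rot: [-83.6, 90.0, -16.4]
force: [-0.1, -0.9, 0.5]
grip_width: 0.021
```

```bash
python3 - <<'E'
from h import *
o=env.get_obs();print(o["tool_pos"],o["force"],o["grip_width"],o["time_s"])
c=env.read_camera("wrist");cv2.imwrite("pics/w8.png",c["frame"][:,:,::-1])
E
```

```text
[ 0.5739 -0.0666  0.1545] [-0.1048 -0.856   0.4978] 0.020958091464990794 16.75
```

View pics/w8.png

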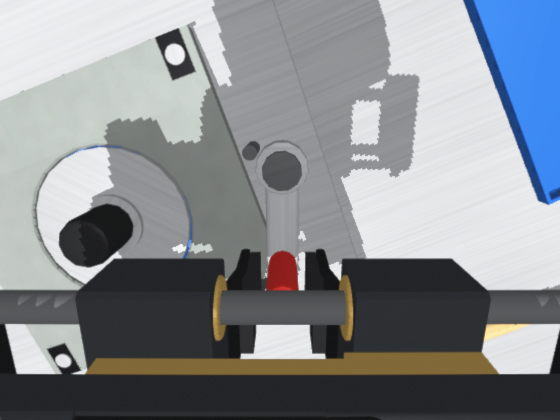

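The pin is caged by the jaws. I'll follow the arc clockwise at 3.6° per row with 48 mm radius.

drive_tool(
  increments=[
    [[0, 0.002, -0.075], [0.03, 0, 0]],
    [[0, 0.002, -0.075], [0.03, 0, 0]],
    [[0, 0.002, -0.075], [0.03, 0, 0]],
    [[0, 0.003, -0.075], [0.03, 0, 0]],
    [[0, 0.002, -0.075], [0.03, 0, 0]],
    [[0, 0.002, -0.075], [0.03, 0, 0]],
    [[0, 0.003, -0.075], [0.03, 0, 0]],
    [[0, 0.002, -0.075], [0.03, 0, 0]],
    [[0, 0.003, -0.075], [0.03, 0, 0]],
    [[0, 0.003, -0.075], [0.03, 0, 0]],
  ],
)

```text
time_s: 17.8
tool_pos: [0.5552, -0.0886, 0.1545]
tool_rot: [-21.6, 89.9, 9.5]
force: [2.1, 0.1, -0.7]
grip_width: 0.019
```

```bash
python3 - <<'E'
from h import *
o=env.get_obs();print(o["tool_pos"],o["force"],o["grip_width"],o["time_s"])
d=o["tool_pos"][:2]-np.array([.529,-.0484]);print(np.hypot(*d),np.degrees(np.arctan2(d[1],d[0])))
R=Ro.from_euler('xyz',o["tool_rot"],degrees=True).as_matrix();print(R)
c=env.read_camera("wrist");cv2.imwrite("pics/w9.png",c["frame"][:,:,::-1])
E
```

```text
[ 0.5552 -0.0886  0.1545] [ 2.0846  0.0547 -0.719 ] 0.01895609044715939 17.8
0.047978414924706794 -56.945692661305394
[[ 0.0016 -0.5161  0.8565]
 [ 0.0003  0.8565  0.5161]
 [-1.     -0.0006  0.0015]]
```

View pics/w9.png

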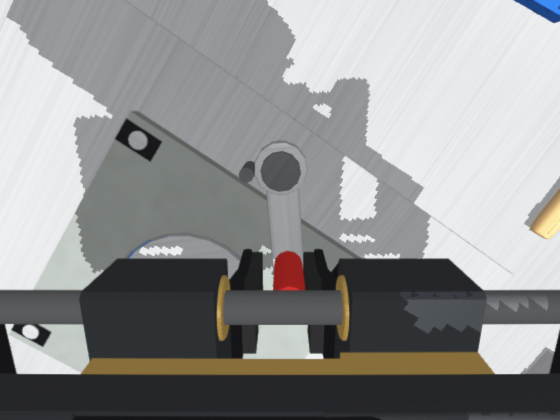

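The bar follows with about 2 N and the radius holds at 48 mm. Continuing.

drive_tool(
  increments=[
    [[0, 0.002, -0.075], [0.03, 0, 0]],
    [[0, 0.002, -0.075], [0.03, 0, 0]],
    [[0, 0.002, -0.075], [0.03, 0, 0]],
    [[0, 0.003, -0.075], [0.03, 0, 0]],
    [[0, 0.002, -0.075], [0.03, 0, 0]],
    [[0, 0.002, -0.075], [0.03, 0, 0]],
    [[0, 0.003, -0.075], [0.03, 0, 0]],
    [[0, 0.002, -0.075], [0.03, 0, 0]],
    [[0, 0.003, -0.075], [0.03, 0, 0]],
  ],
)

```text
time_s: 18.75
tool_pos: [0.5293, -0.096, 0.1545]
tool_rot: [-15.9, 89.9, -17.2]
force: [1.4, -0.2, -0.8]
grip_width: 0.0193
```

drive_tool(
  increments=[
    [[0, 0.002, -0.04], [0.015, 0, 0]],
    [[0, 0.002, -0.03], [0.015, 0, 0]],
    [[0, 0, 0], [0, 0, 0]],
  ],
)

```text
time_s: 19.05
tool_pos: [0.5262, -0.0958, 0.1546]
tool_rot: [-33.2, 90.0, -38.0]
force: [2.0, -1.2, -0.5]
grip_width: 0.0193
```

drive_tool(
  increments=[
    [[0, 0, -0.03], [0, 0, 0]],
    [[0, 0, -0.02], [0, 0, 0]],
    [[0, 0, 0], [0, 0, 0]],
  ],
)

```text
time_s: 19.35
tool_pos: [0.5246, -0.0958, 0.1546]
tool_rot: [-18.3, 89.9, -23.1]
force: [3.1, -2.6, -1.7]
grip_width: 0.0192
```

drive_tool(
  increments=[
    [[0, 0, -0.02], [0, 0, 0]],
    [[0, 0, -0.02], [0, 0, 0]],
    [[0, 0, 0], [0, 0, 0]],
  ],
)

```text
time_s: 19.65
tool_pos: [0.5244, -0.0957, 0.1547]
tool_rot: [-7.1, 89.7, -11.9]
force: [7.6, -3.3, -4.2]
grip_width: 0.0194
```

drive_tool(
  increments=[
    [[0, 0, -0.02], [0, 0, 0]],
    [[0, 0, 0], [0, 0, 0]],
    [[0, 0, 0], [0, 0, 0]],
  ],
)

```text
time_s: 19.95
tool_pos: [0.5243, -0.0958, 0.1547]
tool_rot: [-6.0, 89.6, -10.8]
force: [9.6, -2.3, -5.8]
grip_width: 0.0192
```

```bash
python3 st.py 3;python3 - <<'E'
from h import *
c=env.read_camera("wrist");cv2.imwrite("pics/w10.png",c["frame"][:,:,::-1])
E
```

```text
19.95 [ 0.5243 -0.0958  0.1547] [ 9.5796 -2.2718 -5.8377] [-0.6035 -2.0543 -0.0369] 0.0192
20.0 [ 0.5244 -0.0957  0.1547] [10.3286 -3.8563 -4.9232] [-0.579  -2.0755 -0.0617] 0.0196
20.05 [ 0.5244 -0.0958  0.1547] [ 9.2797 -3.2799 -5.91  ] [-0.6368 -2.0576 -0.086 ] 0.0197
```

View pics/w10.png

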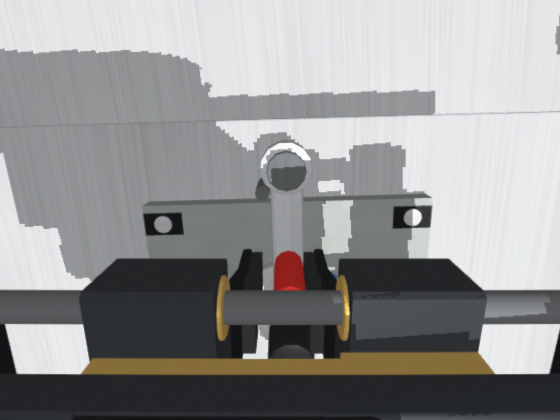

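Force rises to about 10 N with no further motion, so the bar is against its stop. Backing off to centre, opening a bit and lifting straight out.

drive_tool(
  increments=[
    [[0, 0, 0.06], [0, 0, 0]],
    [[0, 0, 0.05], [0, 0, 0]],
    [[0, 0, 0], [0, 0, 0]],
  ],
)

```text
time_s: 20.45
tool_pos: [0.5255, -0.095, 0.1542]
tool_rot: [161.3, 89.9, 156.5]
force: [0.1, -0.1, -0.5]
grip_width: 0.019
```

drive_tool(
  increments=[
    [[0, 0, 0], [0, 0, 0]],
    [[0, 0, 0], [0, 0, 0]],
    [[0, 0, 0], [0, 0, 0]],
    [[0, 0, 0], [0, 0, 0]],
  ],
  hand=-0.1,
)

```text
time_s: 20.85
tool_pos: [0.5259, -0.0955, 0.1545]
tool_rot: [-176.4, 90.0, 178.8]
force: [-0.5, 0.2, 0.1]
grip_width: 0.0374
```

drive_tool(
  increments=[
    [[-0.3, 0, 0], [0, 0, 0]],
    [[-0.6, 0, 0], [0, 0, 0]],
    [[-0.7, 0, 0], [0, 0, 0]],
    [[-0.7, 0, 0], [0, 0, 0]],
    [[-0.5, -0.5, 0], [0, 0, 0]],
    [[0, -0.7, 0], [0, 0, 0]],
    [[0, -0.7, 0], [0, 0, 0]],
    [[0, 0, 0], [0, 0, 0]],
    [[0, 0, 0], [0, 0, 0]],
  ],
)

```text
time_s: 21.75
tool_pos: [0.5196, -0.1717, 0.2672]
tool_rot: [23.0, 90.0, 18.1]
force: [0.8, 0.1, 0.6]
grip_width: 0.0391
```

```bash
python3 - <<'E'
from h import *
o=env.get_obs();print(o["tool_pos"],o["force"],o["grip_width"],o["time_s"])
c=env.read_camera("wrist");cv2.imwrite("pics/w11.png",c["frame"][:,:,::-1]);np.save("w11.npy",c,allow_pickle=True)
c=env.read_camera("side");crop(c,240,80,160,120,5,"d11.png");cv2.imwrite("pics/side11.png",c["frame"][:,:,::-1])
E
```

```text
[ 0.5196 -0.1717  0.2672] [0.8133 0.0584 0.5523] 0.03914878645859906 21.75
```

View pics/w11.png

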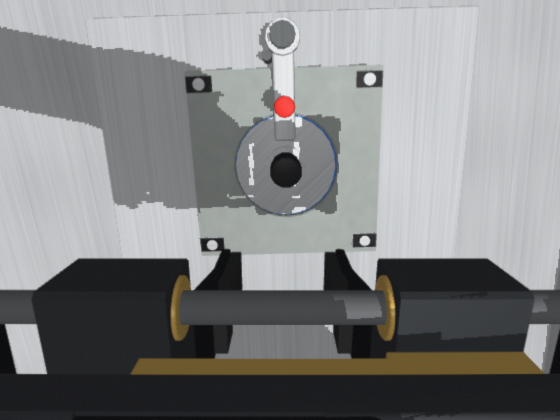

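View pics/d11.png

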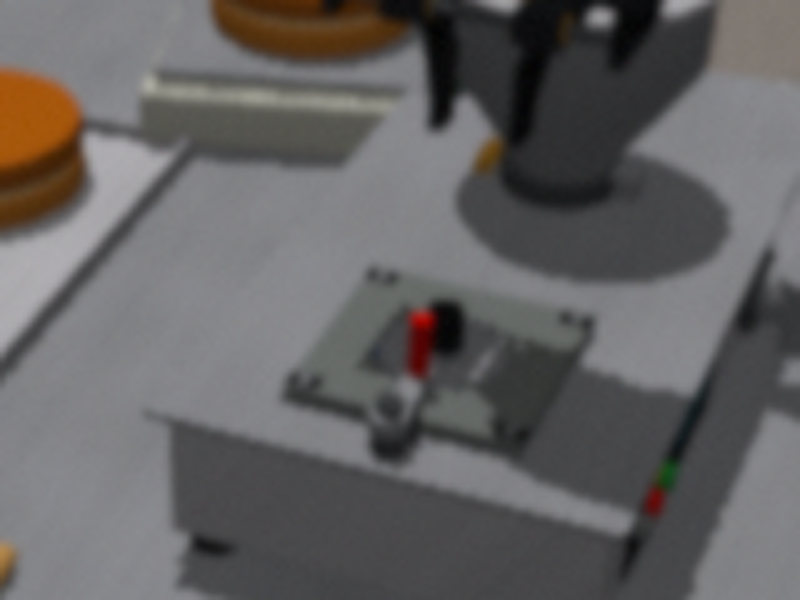

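View pics/side11.png

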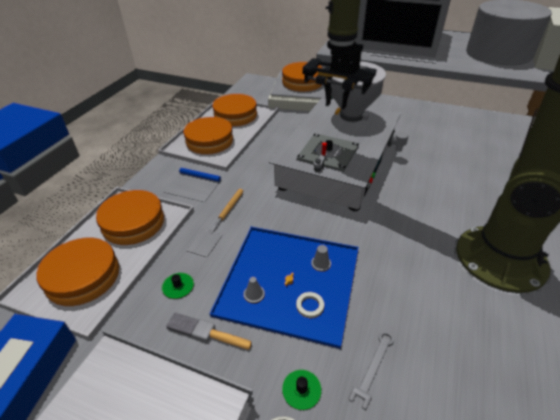

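```bash
python3 - <<'E'
from h import *
c=np.load("w11.npy",allow_pickle=True).item()
ang=lambda a,b:np.degrees(np.arctan2(b[1]-a[1],b[0]-a[0]))
print("bar",ang(onz(c,282.5,36,.15),onz(c,285,138,.143)), "bar edges",ang(onz(c,273,60,.143),onz(c,275,138,.143)),ang(onz(c,293,60,.143),onz(c,295,138,.143)))
print("pivot-pin",ang(onz(c,282.5,36,.15),onz(c,285,106,.183)))
TL,TR,BR,BL=[onz(c,*p,.132) for p in [(190,72),(383,65),(377,250),(202,256)]]
print("plate sides",ang(TL,BL),ang(TR,BR),"top",ang(TL,TR)-90,"bottom",ang(BL,BR)-90)
E
```

```text
bar -93.37367772269448 bar edges -93.74798949327283 -92.9304672261686
pivot-pin -93.01807808279332
plate sides -94.80194916624549 -92.74553734229885 top -92.96985165701898 bottom -92.85216346604534
```

The bar points at −93.2°, and the plate's −y direction is at about −93°, so it is at its stop. The cover is under the bar and flush, the bystanders haven't moved, and the robot is clear.

```bash
python3 -c "
from cell import env
print(env.sign_off())"
```

```text
the job is handed in; nothing more can be done
None
```

The port is closed: the cover is home in the recess and the hold-down bar is across it at its stop. I handed the job in at about 22 s of the 72 s allowed.

- **Cover:** I lifted it from the tray by its knob and lowered it at the recess centre as seen by the wrist camera. It went straight in without touching the plate, so no sliding search was needed. It met the floor with its underside at about 127 mm, and I pressed it with about 8 N at most. After I let go, the picture showed it flush with an even thin gap all round.
- **Bar:** I swung it by the red handle with about 2 N until it stopped moving and the push rose to about 10 N. In the pictures it points to −93.2°, against about −93° for the plate edges. One plate edge read −94.8°, which I put down to picking that corner poorly.
- **Last look:** The gripper was clear of everything, and the nozzles, spacer, nut, spatula, brush and green look-alikes looked unmoved. No check failed.

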